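# Empty the offcut pot at the milling cart

### The job

The steel pot under the little shelf is full of bar ends from the mill: draw it out by its handle, tip it over the sheet-steel tray so that all three bar ends land in the tray, and then stand the empty pot upright on its round rubber pad under the shelf again, with the handle sticking out at the open front as before. Leave the other things on the bench where they are.

Things in the scene. Friction and masses are not known exactly. Their poses are not given: they have to be found in the camera images.
- dock: the pot's parking place, grey sheet steel, fixed: base plate 165 mm deep (x -78 to +88), 250 mm wide, 8 mm thick, with a round black rubber pad, and a shelf on two posts over it. Origin on the bench under the pad's centre; x points away from the open front (the pot's handle sticks out along -x), y along the width, z up
- dock_shelf (a point): middle of the shelf's front edge, at (-90, 0, 205) mm in the dock's frame, on its underside. The shelf spans x -90 to 0 and y +-125 mm, 6 mm thick (things fixed on it reach z 231); posts 30 x 12 mm at x -20, y +-112 mm. It hangs over the handle: the gripper must lean out to the front by 25 to 50 degrees, and the pot be drawn out along -x before it is lifted high
- dock_pad (a point): centre of the top of the round rubber pad (100 mm across), 10 mm above the bench
- pot: the steel pot: a conical cup, open at the top, 72 mm across at the foot, 136 mm across at the rim, 88 mm high, wall 3 mm, floor 5 mm, empty about 0.18 kg. One straight black handle sticks out level along the pot's -x. Origin at the centre of the underside, z towards the mouth. It starts on the pad with three bar ends in it
- pot_grip (a point): point to pinch in the handle's middle, at (-102, 0, 70) mm in the pot's frame; the handle is a level bar 14 mm thick (along y), 26 mm tall (z 57 to 83 mm), running from the pot's wall to x = -140 mm
- pot_rim (a point): centre of the pot's mouth, 88 mm above its underside
- tray: the open sheet-steel tray, fixed on the bench, 220 (x) x 280 (y) x 50 mm high outside, walls and floor 4 mm, with a rim flange 14 mm wide along the two sides at +-x. Origin at the centre of its underside
- tray_in (a point): centre of the tray's inner floor
- round_end: aluminium round bar end, 24 mm diameter x 46 mm, about 56 g; origin at the centre of one end, z along its length
- round_end_center (a point): middle of the round bar end
- hex_end: aluminium hexagon bar end, 25 mm over the corners x 42 mm, about 48 g; origin at the centre of one end, z along its length
- hex_end_center (a point): middle of the hexagon bar end
- square_end: aluminium square bar end, 21 x 21 x 50 mm, about 60 g; origin at the centre of one end, z along its length
- square_end_center (a point): middle of the square bar end
- holder: bystander: steel tool holder standing on its foot, 60 mm across, 85 mm high, beside the dock; origin under its foot
- brush: bystander: hand brush lying near the dock; origin under its middle
- wrench: bystander: wrench 200 mm long lying beside the tray; origin under its middle
- plug: bystander: white plastic plug 34 mm across, 50 mm high, standing beyond the tray; origin under its foot
Not all that is in view belongs to the job. What is shaped like the pot but pink is not meant.

How it is judged:
By the outcome, as a careful person would: the job done as asked, in the order asked, and still so for the second after the job is handed in, with the robot touching nothing.
It also fails if it takes over 58 s, if anything falls off the work surface, if the arm or the gripper's body presses on something with over 40 N, if the wrist force passes 120 N, or if a joint passes its speed limit or range.

### The arm

A 7-joint arm with a two-finger parallel gripper is mounted at the origin on the work surface. World frame = base frame: x ahead of the robot, y to its left, z up, the work surface at z = 0. Lengths are in m, angles in rad, forces in N, time in s.
With the tool pointing down it reaches from about 0.4 to 0.85 m from the base axis. Payload 10.4 kg.
Tool frame: the origin (TCP) lies midway between the tips of the shut fingers; the grasp point (between the pads) lies 19 mm behind it; z points along the fingers, y is the line along which they close (so a half turn about z gives the same grasp; the last joint's range is limited). The gripper opens to 87 mm and grips with 3 to 60 N. Pads are 19 mm wide; open, the fingers measure 117 mm over their backs; the gripper's body (75 mm by 190 mm) begins 51 mm behind the grasp point.
Start: joints at [1.188, 0.332, -0.065, 1.46, 0.022, 1.35, -0.088], TCP at [0.22, -0.585, 0.185] pointing down, gripper open.
Joint ranges: [-2.6, 2.6], [-0.5, 2.12], [-1.47, 1.34], [0.16, 2.42], [-1.27, 4.41], [0.06, 2.06], [-2.6, 2.6]. Speed limits (rad/s): [2.22, 2.22, 2.79, 2.79, 3.14, 3.14, 3.14].

### API

Orientations are given as a unit quaternion [x, y, z, w].
In Python, from bench import r gives the robot as it stands.
- The arm moves only by the tool arm_command, never from a script. Its arguments are lists of equal length, an entry for each row: "xyz": the shift along the world's x, y, z in m, a list of three; "rot": the turn, a rotation vector about the world's x, y, z in rad, a list of three. In form: {"xyz": [[tx, ty, tz], ...], "rot": [[ax, ay, az], ...]}. A call has 1 to 20 rows; each row is the pose to reach, as a shift and turn from the pose commanded when the call began; what a row does not reach only later rows make up. A row lasts 1/12 s, in which the tool goes at most 41.7 mm and 7.16 degrees, less where a joint would pass 70% of its speed; a pose out of reach is approached as far as the arm can. A call with a gripper value outside its range is refused whole. "grip" is the opening, from 0 (shut) to 1 (fully open), set as the call begins (left out, the last holds). The fingers move at their own pace and stop on an object; "squeeze" is the grip in N (left out, the last holds). Time passes only in rows, so rows that repeat a pose let the fingers close. It gives the time, the measured TCP pose, the force, the opening and the grip force at its end, in the units of the state.
- r.read_state(): the state, without advancing time (a new reading comes with each control period).
- r.camera(name): name is "scene" or "top" or "wrist"; returns the picture (400x640x3 uint8, red, green, blue); there is no depth.
- r.camera_model(name): a dict with "fx", "fy", "cx", "cy" (pixels), "k1" (the pictures are not rectified: a ray, as slopes to the right and down, at radius r is drawn at 1 + k1 r^2 times it, then the intrinsics apply), "T" (4x4, takes a point from camera to world coordinates). Camera axes: x right, y up, looking along -z (the intrinsics and any distortion apply to the point x, -y, -z); pixel columns grow to the right and rows downward; lengths in m; the calibration is good to about 2 mm. A picture is of the moment at which its call begins: read the wrist's pose just before it. camera_model takes no time and is no camera call; for the wrist camera it gives the pose at the moment of the call.
- r.close_job(): hands the job in; it is judged then, once.
Trained networks look in the newest picture that a camera, given by its name, has taken for a name from the list of things; names that differ only in an ending like _2 or _b are one class to them, and where a whole thing is asked for, a point or a joint stands for the part that bears it (a point fixed in the world has none). Each returns a list of dicts, best first, with "conf" (0 to 1); they miss things now and then, are a little off and sometimes report something else, mostly with a low value. They report only what shows in the picture. A call takes as long as a camera call. They do not tell look-alikes from the thing itself.
- r.look_for(label, camera): "at" ([x, y, z] in m, in the coordinates of the camera as it stood for that picture, good to about 4 mm: the middle of the surface that is visible of it).
- r.spot_point(label, camera): "at" ([x, y, z] in m, in the coordinates of the camera as it stood for that picture, good to about 4 mm: a listed point, or the origin of a listed thing).
The state is a dict: "time": time; "joint_positions": joint angles; "joint_vel": joint speeds; "joint_torque": joint torques, N m; "ee_pos": TCP position; "eef_rot": TCP orientation; "ft_force": force on the tool from outside, world axes, zero at the start; "torque": the same for the moment, N m; "width": finger opening in m; "grip_force": force on a finger pad.
Only numpy, scipy, OpenCV 4.12 (cv2) and the standard library are available. Lean on these libraries where they do the work, as an engineer would, in place of code of your own. Each camera call takes 0.05 s, during which the arm holds its last target. There are 200 camera calls.

## Working session

There is one attempt and no reset: what is moved stays moved. The work goes in short steps, Python scripts to look and compute and a tool call to move; the robot and the scene stay as the last step left them, time stands still between calls to the robot, and variables do not carry over. Pictures are saved under pics/ and viewed, at most 10 in all, crops included, and the job is handed in when it is done.

Besides the shell and the picture viewer there is one more tool, called after "Request:" as name(argument=value, ...), one argument or row to a line, values as JSON. arm_command: Moves the arm, as the interface text tells. Its arguments: {"type":"object","properties":{"xyz":{"type":"array"},"rot":{"type":"array"},"grip":{"type":"number"},"squeeze":{"type":"number"}},"required":["xyz","rot"]}

```bash
mkdir -p pics; cat > h.py <<'E'
from bench import r
import numpy as np, cv2
from scipy.spatial.transform import Rotation as R
def tow(p,T): return (np.array(T)@np.append(p,1))[:3]
def find(labels,cam,fn='spot_point'):
    T=r.camera_model(cam)['T']
    for l in labels:
        for d in getattr(r,fn)(l,cam)[:3]:
            print(cam,fn,l,round(d['conf'],2),tow(d['at'],T).round(4),px(tow(d['at'],T),cam))
def px(p,cam):
    m=r.camera_model(cam); q=np.linalg.inv(np.array(m['T']))@np.append(p,1)
    u=np.array([q[0],-q[1]])/-q[2]; u=u*(1+m['k1']*(u@u)); return (u*[m['fx'],m['fy']]+[m['cx'],m['cy']]).round().astype(int)
def snap(cam,name=None):
    im=r.camera(cam)
    if name: cv2.imwrite('pics/'+name+'.png',im[:,:,::-1])
    return im
E
python3 - <<'E'
from h import *
a=snap('scene');b=snap('top')
cv2.imwrite('pics/a.png',cv2.resize(np.vstack([a,b]),None,fx=.75,fy=.75)[:,:,::-1])
print(r.read_state()['time'])
for c in ('scene','top'):
    find(['dock','dock_shelf','dock_pad','pot','pot_grip','pot_rim','tray','tray_in'],c)
print(r.read_state())
E
```

```text
0.1
scene spot_point dock 0.42 [0.5607 0.3228 0.0392] [253 306]
scene spot_point dock_shelf 0.81 [0.6086 0.2473 0.2039] [243 252]
scene spot_point dock_pad 0.73 [0.5798 0.329  0.0065] [248 309]
scene spot_point dock_pad 0.23 [ 0.7388 -0.2012  0.002 ] [280 160]
scene spot_point dock_pad 0.2 [0.6104 0.2501 0.2031] [242 253]
scene spot_point pot 0.71 [ 0.2709 -0.1525 -0.0003] [400 217]
scene spot_point pot 0.65 [3.796e-01 8.170e-02 2.000e-04] [343 264]
scene spot_point pot 0.59 [0.5756 0.3301 0.0083] [249 310]
scene spot_point pot_grip 0.91 [ 0.3638 -0.2019  0.0732] [381 183]
scene spot_point pot_grip 0.57 [0.4817 0.0695 0.072 ] [315 238]
scene spot_point pot_rim 0.95 [ 0.2728 -0.1507  0.0918] [404 202]
scene spot_point pot_rim 0.93 [0.3853 0.0774 0.0852] [343 250]
scene spot_point pot_rim 0.69 [0.5727 0.3338 0.0983] [245 301]
scene spot_point tray 0.64 [ 0.5878 -0.2052  0.0027] [319 173]
scene spot_point tray 0.42 [ 0.596  -0.4077 -0.0014] [338 133]
scene spot_point tray_in 0.97 [ 0.5906 -0.2065  0.0066] [318 172]
top spot_point dock 0.58 [0.5804 0.3298 0.0007] [220 192]
top spot_point
[... 965 characters left out ...]
0122,  0.33219178, -0.06472486,  1.46011742,  0.02158746,
        1.34988498, -0.08850076]), 'joint_vel': array([-8.78368179e-04,  9.08563592e-04,  2.07707723e-03,  1.49494986e-03,
       -1.53312031e-03,  1.98276761e-04,  9.61125275e-05]), 'joint_torque': array([-4.33333644e-04, -6.23036027e+01,  2.47076486e-02, -3.90120614e+01,
       -6.11039973e-02,  3.15123447e-02,  4.25531107e-05]), 'ee_pos': array([ 0.22009577, -0.5849872 ,  0.18517239]), 'eef_rot': array([9.83859915e-01, 1.78940394e-01, 2.76252150e-05, 4.11988257e-05]), 'ft_force': array([-0.5730149 ,  0.01942023,  0.62187508]), 'torque': array([-0.03758048, -0.00575033, -0.00412284]), 'grip_force': 0.0, 'width': 0.08666866745612557}
```

View pics/a.png

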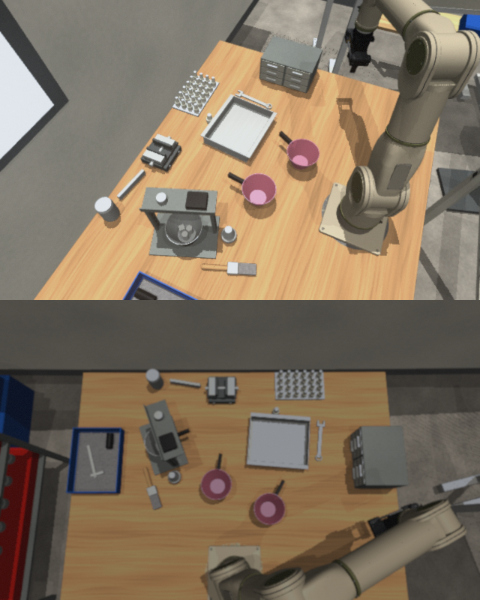

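```bash
python3 - <<'E'
from h import *
a=snap('scene');b=snap('top')
c=cv2.resize(a[230:360,170:380],(780,483)); d=cv2.resize(b[120:280,180:400],(780,567))
cv2.imwrite('pics/c.png',cv2.resize(np.vstack([c,d]),None,fx=.57,fy=.57)[:,:,::-1])
find(['holder','brush','plug','wrench'],'top')
find(['round_end_center','hex_end_center','square_end_center'],'scene')
# tray yaw check
for yaw in (-4,0,4):
  e=R.from_euler('z',yaw,degrees=True)
  print(yaw,[px(np.array([.588,-.206,0])+e.apply([sx*.11,sy*.14,.05]),'top') for sx in(-1,1) for sy in (-1,1)])
print(r.read_state()['time'])
E
```

```text
top spot_point holder 0.78 [0.4164 0.277  0.0026] [233 238]
top spot_point brush 0.66 [ 0.3725  0.3819 -0.    ] [202 251]
top spot_point plug 0.7 [0.581  0.3323 0.0036] [219 192]
top spot_point plug 0.54 [ 7.368e-01 -1.992e-01  5.000e-04] [367 150]
top spot_point plug 0.34 [ 0.5891 -0.2056 -0.0011] [370 189]
top spot_point wrench 0.7 [0.3746 0.3817 0.0022] [202 250]
top spot_point wrench 0.62 [ 0.597  -0.4048 -0.0006] [425 187]
scene spot_point round_end_center 0.44 [0.5632 0.3466 0.0373] [248 314]
scene spot_point hex_end_center 0.47 [0.5617 0.3214 0.0386] [253 306]
scene spot_point square_end_center 0.54 [0.5901 0.3338 0.0389] [242 306]
scene spot_point square_end_center 0.4 [ 0.4228  0.2813 -0.0012] [304 317]
-4 [array([411, 220]), array([329, 215]), array([413, 159]), array([333, 154])]
0 [array([413, 218]), array([331, 218]), array([410, 156]), array([331, 156])]
4 [array([415, 215]), array([334, 220]), array([408, 153]), array([329, 159])]
1.35
```

View pics/c.png

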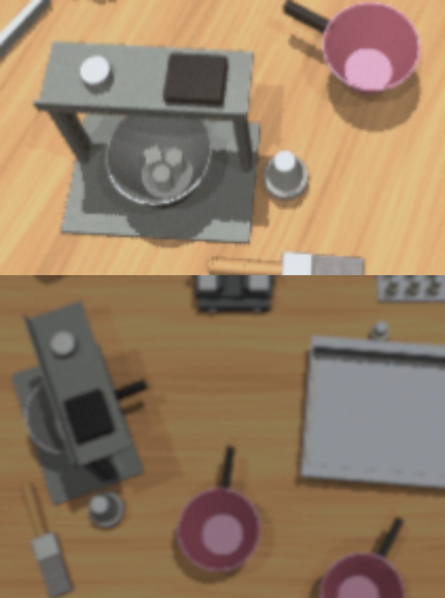

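Candidates, by scene pixel: the pink pots at (343,250) and (404,202), and the steel pot under the shelf at (245,301). The crop shows that the steel one holds three bar ends and its handle sticks out at the shelf's front (top view 242,178). It is the one meant, so I'm setting out.

Request:
arm_command(
  xyz=[
    [0.03,0.03,0.015],
    [0.06,0.06,0.03],
    [0.09,0.09,0.04],
    [0.12,0.12,0.05],
    [0.15,0.15,0.06],
    [0.18,0.18,0.07],
    [0.21,0.21,0.08],
    [0.24,0.24,0.09],
    [0.27,0.27,0.1],
    [0.3,0.3,0.1],
    [0.33,0.33,0.1],
    [0.36,0.36,0.1],
    [0.38,0.385,0.1],
    [0.38,0.385,0.1],
  ],
  rot=[
    [0,0,0.07],
    [0,0,0.14],
    [0,0,0.21],
    [0,0,0.28],
    [0,0,0.35],
    [0,0,0.42],
    [0,0,0.49],
    [0,0,0.56],
    [0,0,0.63],
    [0,0,0.7],
    [0,0,0.77],
    [0,0,0.84],
    [0,0,0.87],
    [0,0,0.87],
  ],
)

```text
time: 2.52
ee_pos: [0.6033, -0.1928, 0.2847]
eef_rot: [0.814, 0.581, 0.001, -0.001]
ft_force: [0.5, 0.5, 0.5]
width: 0.087
grip_force: 0.0
```

```bash
cat >> h.py <<'E'
D=np.array([np.cos(np.radians(110)),np.sin(np.radians(110)),0])
def grasp_pose(g,lean=40,d=D):
    """TCP pos, Rotation for grasp point g, leaning out against d"""
    t=np.radians(lean); z=np.sin(t)*d-np.cos(t)*np.array([0,0,1.]); y=np.array([d[1],-d[0],0]); x=np.cross(y,z)
    return np.array(g)+.019*z, R.from_matrix(np.c_[x,y,z])
def rel(p,Q,s=None):
    s=s or r.read_state(); q=R.from_quat(s['eef_rot'])
    print('xyz',(p-s['ee_pos']).round(4),'rot',(Q*q.inv()).as_rotvec().round(3))
E
python3 - <<'E'
from h import *
s=r.read_state();print(s['time'],s['ee_pos'],s['eef_rot'],s['joint_positions'].round(2))
p,Q=grasp_pose([.612,.237,.080]); z=Q.as_matrix()[:,2]
rel(p-.12*z,Q);rel(p,Q); print(p,z)
E
```

```text
2.5167 [ 0.60331907 -0.19276368  0.28467404] [ 0.81403438  0.58081371  0.00140922 -0.00121908] [ 0.58  0.36 -0.47  1.25  0.16  1.57 -0.2 ]
xyz [ 0.0309  0.3688 -0.1273] rot [0.708 0.006 0.652]
xyz [ 0.0045  0.4412 -0.2192] rot [0.708 0.006 0.652]
[0.60782292 0.24847643 0.06544516] [-0.21984631  0.60402277 -0.76604444]
```

Request:
arm_command(
  xyz=[
    [0.003,0.03,0],
    [0.006,0.06,0],
    [0.01,0.1,0],
    [0.013,0.14,0],
    [0.016,0.18,-0.01],
    [0.02,0.22,-0.02],
    [0.023,0.26,-0.05],
    [0.027,0.3,-0.08],
    [0.031,0.34,-0.11],
    [0.031,0.369,-0.127],
    [0.031,0.369,-0.127],
    [0.031,0.369,-0.127],
  ],
  rot=[
    [0.071,0.001,0.065],
    [0.142,0.001,0.13],
    [0.212,0.002,0.196],
    [0.283,0.002,0.261],
    [0.354,0.003,0.326],
    [0.425,0.004,0.391],
    [0.496,0.004,0.456],
    [0.566,0.005,0.522],
    [0.637,0.005,0.587],
    [0.708,0.006,0.652],
    [0.708,0.006,0.652],
    [0.708,0.006,0.652],
  ],
)

```text
time: 3.52
ee_pos: [0.6284, 0.1726, 0.1544]
eef_rot: [0.542, 0.767, 0.193, -0.284]
ft_force: [-1.3, 0.8, 1.4]
width: 0.0873
grip_force: 0.0
```

```bash
python3 - <<'E'
from h import *
s=r.read_state();print(s['time'],s['ee_pos'],s['joint_positions'].round(2))
snap('wrist','w1'); find(['pot_grip','pot_rim','dock_shelf','dock_pad','pot'],'wrist')
snap('top'); find(['pot_grip'],'top')
p,Q=grasp_pose([.612,.237,.080]); rel(p,Q)
E
```

```text
3.5167 [0.62843418 0.17261794 0.15440921] [ 0.48  0.73 -0.73  1.28 -0.22  1.44  0.24]
wrist spot_point pot_grip 0.6 [0.6133 0.2398 0.0831] [321 184]
wrist spot_point pot_rim 0.91 [0.3804 0.0777 0.0906] [ 32 252]
wrist spot_point pot_rim 0.69 [0.5789 0.3311 0.1005] [318 100]
wrist spot_point dock_shelf 0.69 [0.5672 0.3194 0.0219] [307 144]
wrist spot_point dock_shelf 0.62 [0.6125 0.247  0.2028] [325  98]
wrist spot_point pot 0.61 [0.5775 0.3356 0.0094] [318 142]
top spot_point pot_grip 0.91 [0.4819 0.069  0.0707] [292 216]
top spot_point pot_grip 0.68 [0.5816 0.3317 0.0033] [219 192]
xyz [-0.024   0.0806 -0.0938] rot [ 0.006 -0.003  0.01 ]
```

View pics/w1.png

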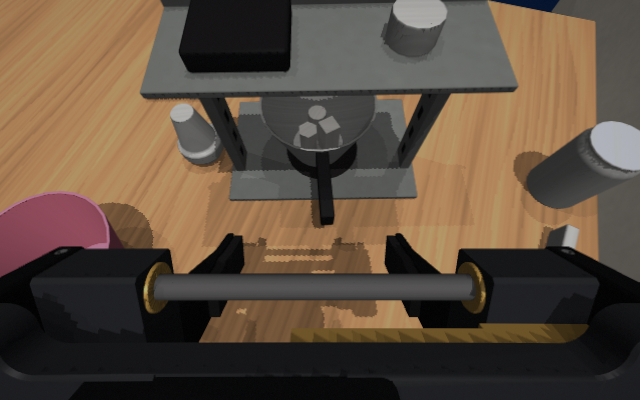

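The handle runs from px (321,155) to (327,222), about midway between the open fingers, and the shelf edge is at row 90. I'll go in along the tool axis.

Request:
arm_command(
  xyz=[
    [-0.004,0.014,-0.016],
    [-0.008,0.028,-0.032],
    [-0.012,0.042,-0.048],
    [-0.016,0.056,-0.064],
    [-0.019,0.069,-0.078],
    [-0.022,0.076,-0.086],
    [-0.023,0.082,-0.093],
    [-0.023,0.082,-0.093],
    [-0.023,0.082,-0.093],
  ],
  rot=[
    [0,0,0.01],
    [0,0,0.01],
    [0,0,0.01],
    [0,0,0.01],
    [0,0,0.01],
    [0,0,0.01],
    [0,0,0.01],
    [0,0,0.01],
    [0,0,0.01],
  ],
)

```text
time: 4.67
ee_pos: [0.6086, 0.2505, 0.0656]
eef_rot: [0.539, 0.77, 0.193, -0.28]
ft_force: [0.5, 0.5, 0.6]
width: 0.0873
grip_force: 0.0
```

Request:
arm_command(
  xyz=[
    [0,0,0],
    [0,0,0],
    [0,0,0],
    [0,0,0],
    [0,0,0],
    [0,0,0],
    [0,0,0],
    [0,0,0],
    [0,0,0],
    [0,0,0],
  ],
  rot=[
    [0,0,0],
    [0,0,0],
    [0,0,0],
    [0,0,0],
    [0,0,0],
    [0,0,0],
    [0,0,0],
    [0,0,0],
    [0,0,0],
    [0,0,0],
  ],
  grip=0,
  squeeze=50,
)

```text
time: 5.5
ee_pos: [0.6081, 0.251, 0.0652]
eef_rot: [0.539, 0.77, 0.193, -0.281]
ft_force: [0.1, 0.6, -0.3]
width: 0.028
grip_force: 0.0
```

```bash
python3 - <<'E'
from h import *
s=r.read_state();print(s['time'],s['ee_pos'],s['eef_rot'],s['joint_positions'].round(2),s['torque'])
snap('wrist','w2')
E
```

```text
5.5 [0.60805176 0.25102888 0.0651699 ] [ 0.53931024  0.7701885   0.19268251 -0.2807625 ] [ 0.4   0.78 -0.73  1.42 -0.21  1.21  0.23] [-0.66353052 -0.34065407 -0.05864174]
```

View pics/w2.png

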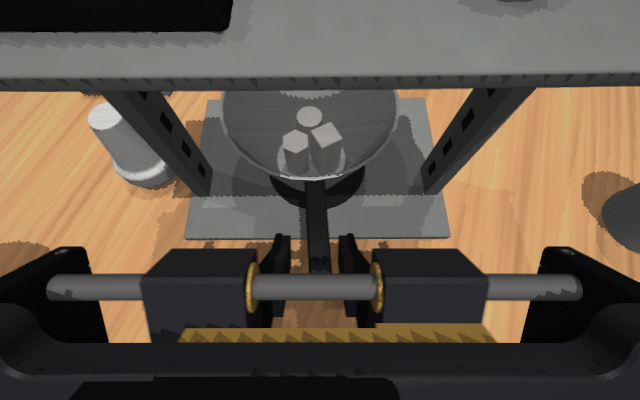

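Fingers sit on both sides of the handle at px (318,250) and are still closing (28 mm). I'll let them finish, then lift slightly.

Request:
arm_command(
  xyz=[
    [0,0,0],
    [0,0,0],
    [0,0,0],
    [0,0,0],
    [0,0,0],
  ],
  rot=[
    [0,0,0],
    [0,0,0],
    [0,0,0],
    [0,0,0],
    [0,0,0],
  ],
)

```text
time: 5.97
ee_pos: [0.6081, 0.251, 0.0652]
eef_rot: [0.539, 0.77, 0.193, -0.281]
ft_force: [0.2, -0.5, 0.9]
width: 0.011
grip_force: 49.9
```

```bash
python3 - <<'E'
from h import *
s=r.read_state();print(s['time'],s['ee_pos'],s['width'],s['grip_force'],s['ft_force'],s['torque'])
E
```

```text
5.9667 [0.60812229 0.25099688 0.06519166] 0.011020913013061073 49.925079960376024 [ 0.19578462 -0.46230931  0.8535491 ] [-0.72558242 -0.51493373 -0.0815941 ]
```

Request:
arm_command(
  xyz=[
    [0,0,0],
    [0,0,0.005],
    [0,0,0.01],
    [0,0,0.015],
    [0,0,0.02],
    [0,0,0.025],
    [0,0,0.025],
    [0,0,0.025],
  ],
  rot=[
    [0,0,0],
    [0,0,0],
    [0,0,0],
    [0,0,0],
    [0,0,0],
    [0,0,0],
    [0,0,0],
    [0,0,0],
  ],
  squeeze=60,
)

```text
time: 6.63
ee_pos: [0.6087, 0.2505, 0.0906]
eef_rot: [0.54, 0.77, 0.193, -0.28]
ft_force: [1.2, -1.7, 0.5]
width: 0.0103
grip_force: 59.9
```

```bash
python3 - <<'E'
from h import *
s=r.read_state();print(s['time'],s['ee_pos'],s['width'],s['grip_force'],s['ft_force'],s['torque'])
a=snap('wrist');find(['pot_rim','pot','pot_grip'],'wrist');b=snap('scene')
find(['pot_rim','pot','pot_grip'],'scene')
cv2.imwrite('pics/w3.png',np.vstack([a[60:330],cv2.resize(b[220:360,150:400],(640,330))])[:,:,::-1])
E
```

```text
6.6333 [0.60874134 0.25049865 0.0906215 ] 0.010338432129331356 59.91319921799004 [ 1.20645195 -1.73613805  0.51367484] [-1.13546536e+00 -5.62987187e-01  6.28093302e-04]
wrist spot_point pot_rim 0.43 [0.5649 0.3107 0.0436] [294 172]
wrist spot_point pot 0.72 [0.5777 0.323  0.0163] [311 178]
wrist spot_point pot_grip 0.78 [0.6102 0.2379 0.1009] [310 240]
scene spot_point pot_rim 0.94 [0.5725 0.334  0.1027] [244 300]
scene spot_point pot_rim 0.93 [ 0.2742 -0.1528  0.0911] [404 201]
scene spot_point pot_rim 0.69 [0.5816 0.3172 0.0134] [249 305]
scene spot_point pot 0.85 [0.579  0.317  0.0151] [249 305]
scene spot_point pot 0.62 [0.3782 0.081  0.0009] [344 264]
scene spot_point pot_grip 0.91 [0.4822 0.0707 0.0697] [314 239]
scene spot_point pot_grip 0.82 [ 0.3625 -0.2012  0.0751] [382 183]
```

View pics/w3.png

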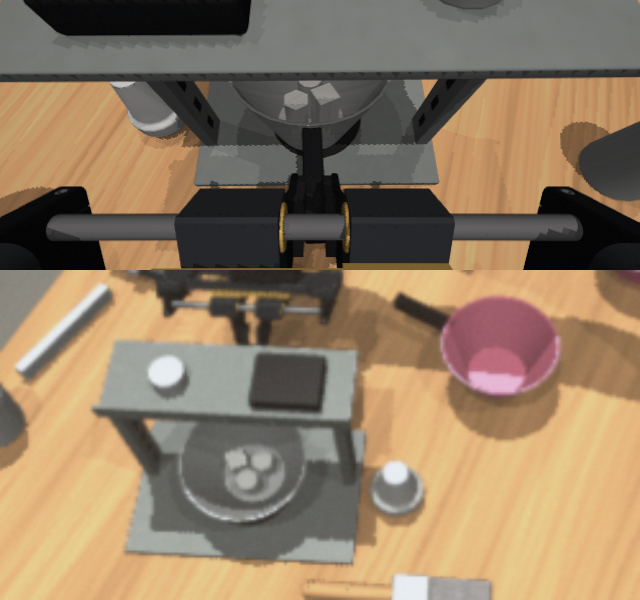

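The lifted pot droops about 11° about the finger line (rim at scene px (244,300), foot at (249,305)), so the pads slip in pitch. I'll set it down again and grip 20 mm nearer the wall. That cuts the lever arm, and the fingertips will stop the droop.

Request:
arm_command(
  xyz=[
    [0,0,-0.005],
    [0,0,-0.01],
    [0,0,-0.015],
    [0,0,-0.02],
    [0,0,-0.025],
    [0,0,-0.025],
  ],
  rot=[
    [0,0,0],
    [0,0,0],
    [0,0,0],
    [0,0,0],
    [0,0,0],
    [0,0,0],
  ],
)

```text
time: 7.53
ee_pos: [0.6076, 0.251, 0.0641]
eef_rot: [0.539, 0.77, 0.192, -0.281]
ft_force: [-0.1, 0.3, 0.1]
width: 0.0104
grip_force: 59.9
```

Request:
arm_command(
  xyz=[
    [0,0,0],
    [0,0,0],
    [0,0,0],
    [0,0,0],
    [-0.001,0.004,0],
    [-0.003,0.008,0],
    [-0.004,0.012,0],
    [-0.006,0.016,0],
    [-0.007,0.02,0],
    [-0.007,0.02,0],
    [-0.007,0.02,0],
  ],
  rot=[
    [0,0,0],
    [0,0,0],
    [0,0,0],
    [0,0,0],
    [0,0,0],
    [0,0,0],
    [0,0,0],
    [0,0,0],
    [0,0,0],
    [0,0,0],
    [0,0,0],
  ],
  grip=0.35,
)

```text
time: 8.45
ee_pos: [0.6009, 0.2714, 0.0652]
eef_rot: [0.539, 0.77, 0.193, -0.281]
ft_force: [0.5, -0.2, -0.4]
width: 0.0302
grip_force: 0.0
```

```bash
python3 - <<'E'
from h import *
s=r.read_state();print(s['time'],s['ee_pos'],s['width'],s['grip_force'],s['ft_force'],s['torque'])
snap('scene');find(['pot_rim','pot'],'scene')
a=snap('wrist','w4');find(['pot_rim','pot','pot_grip'],'wrist')
E
```

```text
8.45 [0.60087967 0.27137268 0.06524482] 0.03024006348059848 0.0 [ 0.5196596  -0.18503829 -0.42591961] [-0.72581189 -0.4002397  -0.02802947]
scene spot_point pot_rim 0.84 [0.5741 0.3322 0.0962] [244 300]
scene spot_point pot_rim 0.8 [ 0.2737 -0.1508  0.0893] [404 202]
scene spot_point pot_rim 0.62 [0.3832 0.0775 0.0862] [344 250]
scene spot_point pot 0.75 [ 0.2748 -0.1546 -0.0019] [399 216]
scene spot_point pot 0.68 [0.5708 0.3331 0.0091] [249 311]
wrist spot_point pot 0.97 [0.5722 0.3362 0.0094] [310 177]
wrist spot_point pot_grip 0.64 [0.6088 0.2373 0.0824] [307 271]
wrist spot_point pot_grip 0.64 [0.5587 0.3224 0.0391] [290 170]
wrist spot_point pot_grip 0.2 [0.5731 0.3384 0.0104] [311 175]
```

View pics/w4.png

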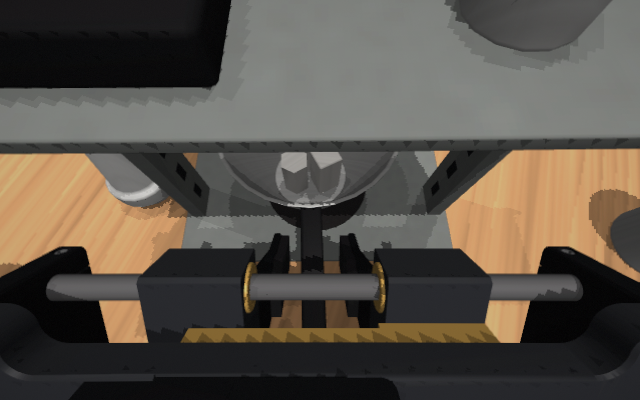

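The pot is level on the pad again and the pads straddle the handle at px (312,265), about 80 mm from the pot's axis. I'll go 4 mm further in, then close and lift.

Request:
arm_command(
  xyz=[
    [-0.001,0.002,0],
    [-0.0015,0.004,0],
    [-0.0015,0.004,0],
    [-0.0015,0.004,0],
    [-0.0015,0.004,0],
    [-0.0015,0.004,0],
    [-0.0015,0.004,0],
    [-0.0015,0.004,0],
  ],
  rot=[
    [0,0,0],
    [0,0,0],
    [0,0,0],
    [0,0,0],
    [0,0,0],
    [0,0,0],
    [0,0,0],
    [0,0,0],
  ],
  grip=0,
  squeeze=60,
)

```text
time: 9.47
ee_pos: [0.5994, 0.2751, 0.0651]
eef_rot: [0.539, 0.77, 0.193, -0.281]
ft_force: [-0.4, 1.1, -1.0]
width: 0.0101
grip_force: 59.9
```

Request:
arm_command(
  xyz=[
    [0,0,0.003],
    [0,0,0.006],
    [0,0,0.009],
    [0,0,0.012],
    [0,0,0.015],
    [0,0,0.018],
    [0,0,0.021],
    [0,0,0.025],
    [0,0,0.03],
    [0,0,0.03],
    [0,0,0.03],
  ],
  rot=[
    [0,0,0],
    [0,0,0],
    [0,0,0],
    [0,0,0],
    [0,0,0],
    [0,0,0],
    [0,0,0],
    [0,0,0],
    [0,0,0],
    [0,0,0],
    [0,0,0],
  ],
)

```text
time: 10.38
ee_pos: [0.6003, 0.2746, 0.0957]
eef_rot: [0.539, 0.77, 0.193, -0.28]
ft_force: [1.1, -2.5, 0.6]
width: 0.0103
grip_force: 59.9
```

```bash
python3 - <<'E'
from h import *
s=r.read_state();print(s['time'],s['ee_pos'],s['width'],s['grip_force'],s['ft_force'],s['torque'],s['joint_positions'].round(2))
b=snap('scene');find(['pot_rim','pot'],'scene')
snap('wrist');find(['pot_rim','pot'],'wrist')
E
```

```text
10.3833 [0.60025521 0.27463492 0.0956958 ] 0.010330793583677698 59.879816053435206 [ 1.08796155 -2.50345027  0.63027994] [-1.1191971  -0.53075771 -0.00118593] [ 0.38  0.74 -0.75  1.42 -0.22  1.22  0.19]
scene spot_point pot_rim 0.87 [0.5744 0.3324 0.1023] [244 299]
scene spot_point pot_rim 0.85 [0.3828 0.0813 0.0861] [344 251]
scene spot_point pot_rim 0.73 [ 0.2746 -0.1517  0.0923] [404 201]
scene spot_point pot 0.86 [ 0.2741 -0.1564  0.002 ] [400 215]
scene spot_point pot 0.79 [0.3796 0.0796 0.0006] [343 263]
scene spot_point pot 0.56 [0.5828 0.309  0.0189] [249 301]
wrist spot_point pot 0.94 [0.5804 0.3142 0.018 ] [310 210]
```

Request:
arm_command(
  xyz=[
    [0,0,0.004],
    [0,0,0.008],
    [0,0,0.012],
    [0,0,0.016],
    [0,0,0.02],
    [0,0,0.02],
    [0,0,0.02],
    [0,0,0.02],
  ],
  rot=[
    [0,0,0],
    [0,0,0],
    [0,0,0],
    [0,0,0],
    [0,0,0],
    [0,0,0],
    [0,0,0],
    [0,0,0],
  ],
)

```text
time: 11.35
ee_pos: [0.5997, 0.2748, 0.1152]
eef_rot: [0.539, 0.77, 0.193, -0.281]
ft_force: [0.7, -0.5, -2.1]
width: 0.0101
grip_force: 59.8
```

```bash
python3 - <<'E'
from h import *
s=r.read_state();print(s['time'],s['ee_pos'],s['width'],s['grip_force'],s['ft_force'],s['torque'],s['joint_positions'].round(2))
b=snap('scene');find(['pot_rim','pot'],'scene')
a=snap('wrist');find(['pot_rim','pot'],'wrist')
cv2.imwrite('pics/w5.png',np.vstack([a[60:330],cv2.resize(b[220:360,150:400],(640,330))])[:,:,::-1])
E
```

```text
11.35 [0.5997417  0.27479896 0.11518218] 0.010055292502851556 59.81202349998057 [ 0.71391397 -0.53782545 -2.12209631] [-1.28570692 -0.59627317  0.03559158] [ 0.38  0.72 -0.76  1.41 -0.23  1.25  0.17]
scene spot_point pot_rim 0.69 [0.5749 0.3268 0.1051] [245 297]
scene spot_point pot_rim 0.6 [ 0.273  -0.1504  0.0892] [404 202]
scene spot_point pot_rim 0.58 [0.3857 0.0783 0.0865] [343 250]
scene spot_point pot 0.73 [0.3786 0.0852 0.0019] [343 265]
scene spot_point pot 0.56 [0.5926 0.2882 0.0241] [250 293]
scene spot_point pot 0.55 [ 0.2743 -0.1517 -0.0014] [399 217]
wrist spot_point pot 0.92 [0.5907 0.2958 0.0255] [314 233]
```

View pics/w5.png

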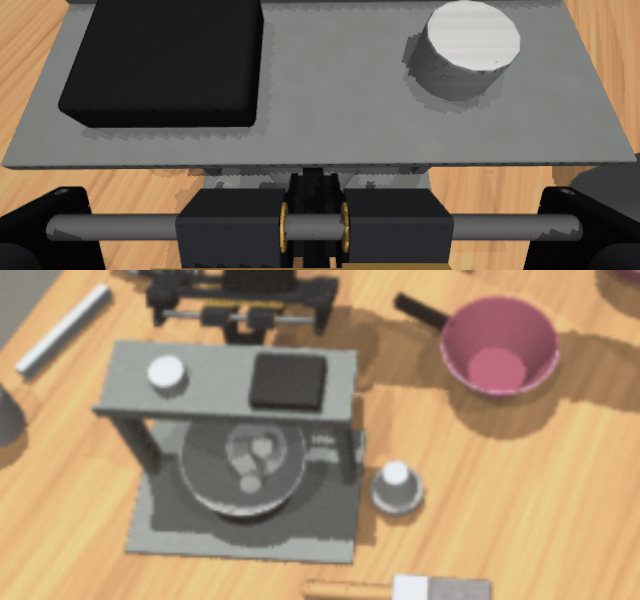

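The pot now hangs about 26° nose down (rim scene px (245,297), foot (250,293)) with the fingertips about at the wall. The bar ends stay in at this tilt, so I'll lift 12 mm more and draw it out gently.

Request:
arm_command(
  xyz=[
    [0,0,0.005],
    [0,0,0.01],
    [0.001,-0.003,0.015],
    [0.004,-0.011,0.015],
    [0.008,-0.021,0.015],
    [0.013,-0.036,0.015],
    [0.019,-0.052,0.015],
    [0.026,-0.071,0.015],
    [0.033,-0.09,0.015],
    [0.04,-0.109,0.015],
    [0.047,-0.128,0.015],
    [0.053,-0.147,0.015],
    [0.059,-0.162,0.015],
    [0.063,-0.173,0.015],
    [0.065,-0.18,0.015],
    [0.065,-0.18,0.015],
  ],
  rot=[
    [0,0,0],
    [0,0,0],
    [0,0,0],
    [0,0,0],
    [0,0,0],
    [0,0,0],
    [0,0,0],
    [0,0,0],
    [0,0,0],
    [0,0,0],
    [0,0,0],
    [0,0,0],
    [0,0,0],
    [0,0,0],
    [0,0,0],
    [0,0,0],
  ],
)

```text
time: 12.98
ee_pos: [0.6654, 0.0923, 0.1294]
eef_rot: [0.541, 0.769, 0.193, -0.28]
ft_force: [0.6, -1.0, -3.1]
width: 0.0092
grip_force: 59.8
```

```bash
python3 - <<'E'
from h import *
s=r.read_state();print(s['time'],s['ee_pos'],s['width'],s['grip_force'],s['ft_force'],s['torque'],s['joint_positions'].round(2))
b=snap('scene');find(['pot_rim','pot'],'scene')
c=snap('top');find(['pot_rim','pot'],'top')
a=snap('wrist');find(['pot_rim','pot'],'wrist')
cv2.imwrite('pics/w6.png',np.vstack([a[60:330],np.hstack([cv2.resize(b[160:320,180:340],(320,320)),cv2.resize(c[130:290,180:340],(320,320))])])[:,:,::-1])
E
```

```text
12.9833 [0.66535398 0.09229245 0.12940724] 0.00924192458155319 59.78889784310013 [ 0.64283957 -0.97223962 -3.06254006] [-1.38446400e+00 -6.46819363e-01  9.46951448e-04] [ 0.5   0.84 -0.68  1.14 -0.17  1.53  0.32]
scene spot_point pot_rim 0.87 [ 0.2774 -0.1507  0.0916] [403 202]
scene spot_point pot_rim 0.83 [0.6423 0.1399 0.1115] [255 232]
scene spot_point pot_rim 0.77 [0.382  0.0803 0.085 ] [344 251]
scene spot_point pot 0.96 [0.6573 0.1012 0.0363] [259 232]
scene spot_point pot 0.9 [ 2.752e-01 -1.542e-01 -1.000e-04] [399 216]
scene spot_point pot 0.64 [0.3788 0.0797 0.0015] [344 263]
top spot_point pot_rim 0.83 [0.3761 0.0782 0.0871] [288 246]
top spot_point pot_rim 0.78 [0.6398 0.1491 0.1187] [267 167]
top spot_point pot 0.79 [ 2.736e-01 -1.524e-01  1.000e-04] [357 279]
top spot_point pot 0.77 [ 0.3789  0.0795 -0.0005] [290 248]
wrist spot_point pot_rim 0.96 [0.3811 0.0772 0.0894] [ 33 162]
wrist spot_point pot_rim 0.81 [0.6445 0.1498 0.1175] [314 168]
wrist spot_point pot 0.92 [0.3816 0.082  0.0009] [100 195]
wrist spot_point pot 0.69 [0.6581 0.1148 0.0388] [315 236]
```

View pics/w6.png

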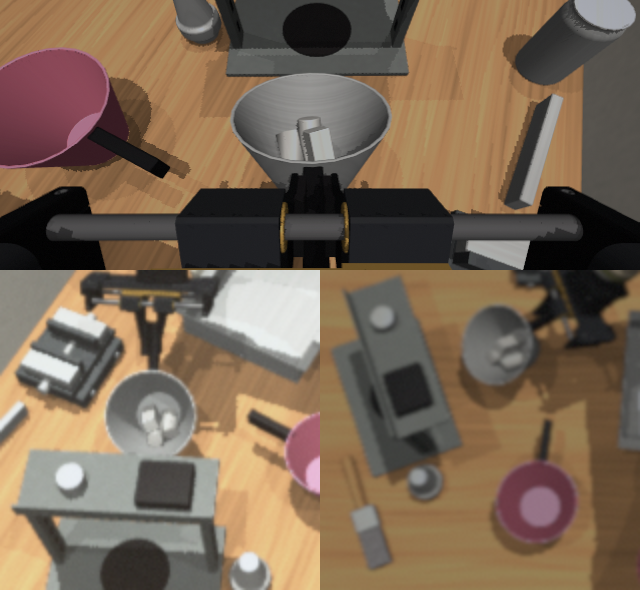

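The wrist view shows the pot free of the dock at px (310,120) with all three bar ends in it. It hangs about 27° nose down, held steady by the fingertips, so I'll tip it by rolling about the handle axis.

```bash
cat >> h.py <<'E'
def plan(az,lip,gz,phi=105,s=None):
    s=s or r.read_state(); q=R.from_quat(s['eef_rot']); Z=np.array([0,0,1.])
    zt=q.as_matrix()[:,2]; d=np.array([zt[0],zt[1],0]); d/=np.linalg.norm(d)
    g=s['ee_pos']-.019*zt
    Y=R.from_rotvec(Z*(np.radians(az)-np.arctan2(d[1],d[0]))); dn=Y.apply(d)
    t=np.radians(27); c,sn=np.cos(t),np.sin(t)
    A=R.from_rotvec(-dn*np.radians(phi)) ; out=np.array([dn[1],-dn[0],0])
    if (A.apply(-Z)@out)<0: A=A.inv()
    px_=A.apply(c*dn-sn*Z); pz=A.apply(c*Z+sn*dn)
    low=(-Z-(-Z@pz)*pz); low/=np.linalg.norm(low)
    off=.076*px_+.018*pz+.068*low; G=np.array([lip[0],lip[1],0])-off; G[2]=gz
    ztn=Y.apply(zt)
    print('A: xyz',(G+.019*ztn-s['ee_pos']).round(3),'yaw',Y.as_rotvec().round(3))
    print('G',G,'lipz',(G+off)[2],'mouth dir',pz.round(2),'tool z',A.apply(ztn).round(2))
    for f in np.linspace(0,1,6)[1:]:
        B=R.from_rotvec(A.as_rotvec()*f); print('B xyz',(.019*(B.apply(ztn)-ztn)).round(3),'rot',B.as_rotvec().round(3))
E
python3 - <<'E'
from h import *
find(['dock_pad','dock_shelf','dock'],'wrist')
plan(65,(.605,-.23),.26)
plan(65,(.605,-.23),.26,120)
E
```

```text
wrist spot_point dock_pad 0.73 [0.5773 0.333  0.0145] [315  84]
wrist spot_point dock_pad 0.56 [0.6589 0.1355 0.0653] [323 209]
wrist spot_point dock_pad 0.44 [0.6458 0.1472 0.1162] [315 171]
wrist spot_point dock_shelf 0.65 [0.6438 0.1089 0.0548] [300 232]
wrist spot_point dock_shelf 0.43 [0.6588 0.1351 0.0674] [323 209]
wrist spot_point dock 0.77 [ 5.792e-01  3.326e-01 -5.000e-04] [316  92]
wrist spot_point dock 0.29 [0.5773 0.3346 0.0125] [315  84]
A: xyz [-0.112 -0.363  0.115] yaw [-0.    -0.    -0.795]
G [ 0.54728487 -0.27874771  0.26      ] lipz 0.19861198066860988 mouth dir [-0.59  0.78 -0.23] tool z [0.94 0.27 0.2 ]
B xyz [ 0.005 -0.002  0.001] rot [-0.155 -0.332 -0.   ]
B xyz [ 0.009 -0.004  0.004] rot [-0.31  -0.664 -0.   ]
B xyz [ 0.012 -0.005  0.008] rot [-0.465 -0.997 -0.   ]
B xyz [ 0.013 -0.006  0.013] rot [-0.62  -1.329 -0.   ]
B xyz [ 0.013 -0.006  0.018] rot [-0.774 -1.661 -0.   ]
A: xyz [-0.118 -0.351  0.115] yaw [-0.    -0.    -0.795]
G [ 0.54126344 -0.26706257  0.26      ] lipz 0.2083535188130276 mouth dir [-0.51  0.74 -0.45] tool z [0.87 0.3  0.38]
B xyz [ 0.005 -0.003  0.001] rot [-0.177 -0.38  -0.   ]
B xyz [ 0.01  -0.005  0.005] rot [-0.354 -0.759 -0.   ]
B xyz [ 0.013 -0.006  0.01 ] rot [-0.531 -1.139 -0.   ]
B xyz [ 0.013 -0.006  0.016] rot [-0.708 -1.519 -0.   ]
B xyz [ 0.011 -0.005  0.022] rot [-0.885 -1.898 -0.   ]
```

Request:
arm_command(
  xyz=[
    [0,0,0.01],
    [0,0,0.025],
    [0,-0.005,0.045],
    [-0.004,-0.015,0.06],
    [-0.01,-0.035,0.075],
    [-0.018,-0.06,0.085],
    [-0.027,-0.088,0.09],
    [-0.036,-0.116,0.09],
    [-0.045,-0.145,0.09],
    [-0.054,-0.175,0.09],
    [-0.063,-0.205,0.09],
    [-0.072,-0.235,0.09],
    [-0.081,-0.265,0.09],
    [-0.09,-0.295,0.09],
    [-0.098,-0.32,0.09],
    [-0.105,-0.343,0.09],
    [-0.11,-0.36,0.09],
    [-0.113,-0.37,0.09],
    [-0.115,-0.375,0.09],
    [-0.115,-0.375,0.09],
  ],
  rot=[
    [0,0,0],
    [0,0,0],
    [0,0,-0.01],
    [0,0,-0.03],
    [0,0,-0.07],
    [0,0,-0.12],
    [0,0,-0.18],
    [0,0,-0.24],
    [0,0,-0.3],
    [0,0,-0.36],
    [0,0,-0.42],
    [0,0,-0.48],
    [0,0,-0.54],
    [0,0,-0.6],
    [0,0,-0.66],
    [0,0,-0.71],
    [0,0,-0.75],
    [0,0,-0.78],
    [0,0,-0.795],
    [0,0,-0.795],
  ],
)

```text
time: 15.25
ee_pos: [0.5493, -0.2805, 0.2206]
eef_rot: [0.796, 0.501, 0.286, -0.184]
ft_force: [-1.1, -0.7, -3.7]
width: 0.0097
grip_force: 59.8
```

```bash
python3 - <<'E'
from h import *
s=r.read_state();print(s['time'],s['ee_pos'],s['eef_rot'],s['ft_force'],s['joint_positions'].round(2))
b=snap('scene','s7');find(['pot_rim','pot'],'scene')
c=snap('top');find(['pot_rim','pot'],'top')
plan(65,(.605,-.245),.23)
E
```

```text
15.25 [ 0.54928063 -0.28045915  0.22061132] [ 0.79577716  0.50088505  0.28645572 -0.18383687] [-1.13574751 -0.6613999  -3.6658405 ] [ 1.15  0.52 -0.53  1.37 -0.42  1.49  0.29]
scene spot_point pot_rim 0.88 [ 0.5703 -0.2263  0.202 ] [327 132]
scene spot_point pot_rim 0.75 [ 0.274  -0.1533  0.0913] [404 201]
scene spot_point pot_rim 0.61 [0.381  0.0774 0.0819] [345 251]
scene spot_point pot 0.75 [ 0.274  -0.1551  0.0008] [400 216]
scene spot_point pot 0.72 [ 0.3774  0.0824 -0.0005] [344 265]
scene spot_point pot 0.59 [ 0.551  -0.2725  0.1273] [337 140]
top spot_point pot_rim 0.87 [ 0.5706 -0.2224  0.2062] [383 180]
top spot_point pot_rim 0.76 [0.3778 0.0787 0.0878] [288 246]
top spot_point pot_rim 0.65 [ 0.2732 -0.1557  0.0858] [360 278]
top spot_point pot 0.7 [ 0.5565 -0.2631  0.1277] [392 190]
top spot_point pot 0.59 [ 0.2736 -0.1518  0.0029] [357 279]
top spot_point pot 0.55 [0.3786 0.0803 0.0012] [289 248]
A: xyz [ 0.002 -0.004 -0.005] yaw [-0.    -0.    -0.002]
G [ 0.54728487 -0.29374771  0.23      ] lipz 0.16861198066860988 mouth dir [-0.59  0.78 -0.23] tool z [0.94 0.27 0.2 ]
B xyz [ 0.005 -0.002  0.001] rot [-0.155 -0.332 -0.   ]
B xyz [ 0.009 -0.004  0.004] rot [-0.31  -0.664 -0.   ]
B xyz [ 0.012 -0.005  0.008] rot [-0.465 -0.997 -0.   ]
B xyz [ 0.013 -0.006  0.013] rot [-0.62  -1.329 -0.   ]
B xyz [ 0.013 -0.006  0.018] rot [-0.774 -1.661 -0.   ]
```

Request:
arm_command(
  xyz=[
    [0.001,-0.001,0],
    [0.003,-0.001,0],
    [0.004,-0.002,0.001],
    [0.006,-0.003,0.002],
    [0.007,-0.003,0.003],
    [0.008,-0.004,0.003],
    [0.009,-0.004,0.004],
    [0.01,-0.005,0.005],
    [0.011,-0.005,0.006],
    [0.012,-0.005,0.008],
    [0.012,-0.005,0.009],
    [0.013,-0.006,0.01],
    [0.013,-0.006,0.012],
    [0.013,-0.006,0.013],
    [0.013,-0.006,0.015],
    [0.013,-0.006,0.016],
    [0.013,-0.006,0.018],
    [0.013,-0.006,0.018],
    [0.013,-0.006,0.018],
    [0.013,-0.006,0.018],
  ],
  rot=[
    [-0.04,-0.08,0],
    [-0.08,-0.17,0],
    [-0.13,-0.27,0],
    [-0.18,-0.38,0],
    [-0.23,-0.49,0],
    [-0.28,-0.6,0],
    [-0.33,-0.7,0],
    [-0.38,-0.81,0],
    [-0.43,-0.92,0],
    [-0.48,-1.03,0],
    [-0.53,-1.13,0],
    [-0.58,-1.24,0],
    [-0.63,-1.35,0],
    [-0.68,-1.45,0],
    [-0.72,-1.55,0],
    [-0.75,-1.61,0],
    [-0.775,-1.66,0],
    [-0.775,-1.66,0],
    [-0.775,-1.66,0],
    [-0.775,-1.66,0],
  ],
)

```text
time: 17.22
ee_pos: [0.563, -0.2878, 0.2366]
eef_rot: [0.341, 0.531, 0.579, 0.516]
ft_force: [0.2, -0.6, -2.8]
width: 0.0099
grip_force: 62.2
```

```bash
python3 - <<'E'
from h import *
s=r.read_state();print(s['time'],s['ee_pos'],s['eef_rot'],R.from_quat(s['eef_rot']).as_matrix()[:,2].round(2),s['ft_force'],s['width'],s['joint_positions'].round(2))
b=snap('scene');find(['pot_rim','round_end_center','hex_end_center','square_end_center'],'scene')
c=snap('top');find(['pot_rim','round_end_center','hex_end_center','square_end_center'],'top')
cv2.imwrite('pics/s8.png',np.vstack([cv2.resize(b[60:240,230:470],(720,300)),cv2.resize(c[110:260,290:490],(720,300))])[:,:,::-1])
E
```

```text
17.2167 [ 0.56303108 -0.2877733   0.23657214] [0.34137893 0.53074681 0.57892686 0.51634479] [0.94 0.26 0.2 ] [ 0.16243024 -0.63029719 -2.76379975] 0.009854008347620546 [ 2.19  1.52 -1.36  2.11 -0.79  0.54  2.58]
scene spot_point pot_rim 0.93 [0.3837 0.078  0.0841] [344 250]
scene spot_point pot_rim 0.86 [ 0.2752 -0.1522  0.0887] [403 202]
scene spot_point pot_rim 0.74 [ 0.5542 -0.2163  0.2143] [330 134]
scene spot_point round_end_center 0.64 [0.4239 0.2757 0.0017] [304 315]
scene spot_point hex_end_center 0.4 [ 0.5987 -0.2514  0.2113] [322 122]
scene spot_point square_end_center 0.37 [ 0.5917 -0.2425  0.1917] [323 129]
top spot_point pot_rim 0.79 [ 0.556  -0.2163  0.2144] [381 184]
top spot_point pot_rim 0.77 [0.3778 0.0779 0.0891] [288 246]
top spot_point pot_rim 0.6 [ 0.2735 -0.1574  0.085 ] [360 278]
top spot_point round_end_center 0.57 [ 0.562  -0.1892  0.1663] [371 186]
top spot_point round_end_center 0.39 [ 0.5972 -0.4053  0.0027] [426 187]
top spot_point hex_end_center 0.57 [ 0.5703 -0.2125  0.1673] [378 183]
top spot_point square_end_center 0.62 [ 0.5519 -0.2276  0.1548] [382 189]
top spot_point square_end_center 0.6 [ 0.5609 -0.1872  0.1673] [370 186]
```

Request:
arm_command(
  xyz=[
    [0,0,0],
    [0,0,0],
    [0,0,0],
    [0,0,0],
    [0,0,0],
  ],
  rot=[
    [0,0,0],
    [0,0,0],
    [0,0,0],
    [0,0,0],
    [0,0,0],
  ],
)

```text
time: 18.13
ee_pos: [0.5626, -0.286, 0.2382]
eef_rot: [0.34, 0.534, 0.578, 0.515]
ft_force: [-0.1, 0.1, -2.2]
width: 0.01
grip_force: 60.4
```

```bash
python3 - <<'E'
from h import *
s=r.read_state();print(s['time'],s['ft_force'],s['joint_positions'].round(2))
b=snap('scene');find(['round_end_center','hex_end_center','square_end_center'],'scene')
c=snap('top');find(['round_end_center','hex_end_center','square_end_center'],'top')
cv2.imwrite('pics/s8.png',np.vstack([cv2.resize(b[80:220,230:430],(428,300)),cv2.resize(c[110:260,290:490],(400,300))[:,:428] if 0 else cv2.resize(c[110:250,290:490],(428,300))])[:,:,::-1])
E
```

```text
18.1333 [-0.07126112  0.12095891 -2.1853154 ] [ 2.19  1.5  -1.36  2.11 -0.8   0.54  2.58]
scene spot_point round_end_center 0.44 [ 0.5156 -0.1427  0.0153] [331 192]
scene spot_point hex_end_center 0.64 [ 0.5105 -0.1686  0.0204] [335 185]
scene spot_point square_end_center 0.41 [ 0.5155 -0.2526  0.0115] [343 169]
top spot_point round_end_center 0.59 [ 0.5102 -0.1443  0.0179] [353 210]
top spot_point hex_end_center 0.61 [ 0.5123 -0.1648  0.0155] [359 210]
top spot_point hex_end_center 0.46 [ 0.3725  0.3833 -0.0011] [202 251]
top spot_point square_end_center 0.44 [ 0.5207 -0.2492  0.0119] [383 207]
```

View pics/s8.png

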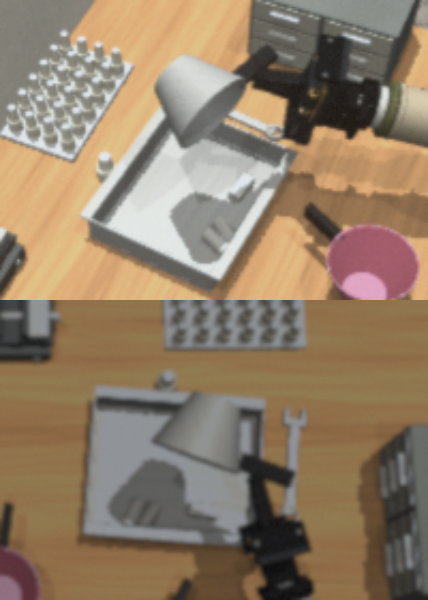

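All three bar ends lie in the tray: round and hex at crop px (215,235), square at (240,185). I'll roll back the same way.

Request:
arm_command(
  xyz=[
    [0,0,-0.001],
    [0,0,-0.003],
    [0,0,-0.005],
    [0,0,-0.006],
    [0,0,-0.008],
    [-0.001,0.001,-0.009],
    [-0.001,0.001,-0.01],
    [-0.002,0.001,-0.012],
    [-0.003,0.001,-0.013],
    [-0.004,0.002,-0.014],
    [-0.005,0.002,-0.015],
    [-0.006,0.003,-0.015],
    [-0.007,0.003,-0.016],
    [-0.009,0.004,-0.017],
    [-0.01,0.005,-0.018],
    [-0.012,0.005,-0.018],
    [-0.013,0.006,-0.018],
    [-0.013,0.006,-0.018],
    [-0.013,0.006,-0.018],
    [-0.013,0.006,-0.018],
  ],
  rot=[
    [0.025,0.05,0],
    [0.055,0.11,0],
    [0.095,0.21,0],
    [0.145,0.31,0],
    [0.195,0.42,0],
    [0.245,0.53,0],
    [0.295,0.63,0],
    [0.345,0.74,0],
    [0.395,0.85,0],
    [0.445,0.96,0],
    [0.495,1.06,0],
    [0.545,1.17,0],
    [0.595,1.28,0],
    [0.645,1.39,0],
    [0.695,1.49,0],
    [0.735,1.58,0],
    [0.775,1.66,0],
    [0.775,1.66,0],
    [0.775,1.66,0],
    [0.775,1.66,0],
  ],
)

```text
time: 20.2
ee_pos: [0.5493, -0.2794, 0.2197]
eef_rot: [0.795, 0.502, 0.287, -0.184]
ft_force: [0.1, -0.4, -2.0]
width: 0.0102
grip_force: 59.8
```

```bash
python3 - <<'E'
from h import *
s=r.read_state();print(s['time'],s['ee_pos'],s['eef_rot'],s['ft_force'],s['joint_positions'].round(2))
snap('scene');find(['pot_rim','pot'],'scene')
snap('top');find(['pot_rim','pot'],'top')
E
```

```text
20.2 [ 0.54930196 -0.27942893  0.21972745] [ 0.79494844  0.50188539  0.28689457 -0.18400961] [ 0.14065564 -0.43810624 -2.03112248] [ 1.33  0.6  -0.81  1.36 -0.27  1.46  0.19]
scene spot_point pot_rim 0.83 [ 0.5737 -0.2238  0.2254] [326 128]
scene spot_point pot_rim 0.72 [ 0.2741 -0.153   0.0917] [404 201]
scene spot_point pot_rim 0.59 [0.3831 0.0797 0.0851] [344 251]
scene spot_point pot 0.9 [ 0.2746 -0.1536 -0.0016] [399 216]
scene spot_point pot 0.83 [ 0.5593 -0.2488  0.1377] [332 142]
scene spot_point pot 0.74 [0.378  0.0816 0.0011] [344 264]
top spot_point pot_rim 0.9 [0.3754 0.0795 0.0871] [288 247]
top spot_point pot_rim 0.77 [ 0.271  -0.1541  0.0872] [359 279]
top spot_point pot_rim 0.74 [ 0.5713 -0.2229  0.2215] [384 178]
top spot_point pot 0.84 [ 0.2693 -0.1551  0.0022] [358 280]
top spot_point pot 0.63 [ 0.5628 -0.2432  0.1393] [386 187]
```

```bash
python3 - <<'E'
from h import *
s=r.read_state(); q=R.from_quat(s['eef_rot']); zt=q.as_matrix()[:,2]; G=s['ee_pos']-.019*zt
d=np.array([zt[0],zt[1],0]);d/=np.linalg.norm(d); lat=np.array([d[1],-d[0],0])
rim=np.array([.5725,-.2233,.2235]);foot=np.array([.561,-.246,.1385])
a=rim-foot;t=np.arctan2(a@d,a[2]);print('droop',np.degrees(t),'lat',a@lat,(foot-G)@lat)
px_=np.cos(t)*d-np.array([0,0,np.sin(t)]);pz=np.cos(t)*np.array([0,0,1])+np.sin(t)*d
for n,v in (('foot',foot),('rim',rim)): print(n,(v-G)@px_,(v-G)@pz)
p,Q=grasp_pose(np.array([.577,.333,.08])-.078*D); print('final',p)
for b,z in ((.18,.22),(.18,.12),(0,.12),(0,p[2])):
    t_=p-b*D; t_[2]=z; rel(t_,Q)
E
```

```text
droop 16.6590077491401 lat 0.000776755945081033 -0.0037753693301979417
foot 0.07403118719549041 -0.07853463135021668
rim 0.07403118719549041 0.010189303696656538
final [0.59950049 0.27118041 0.06544516]
xyz [ 0.112   0.3825 -0.0004] rot [ 0.004 -0.006  0.794]
xyz [ 0.112   0.3825 -0.1004] rot [ 0.004 -0.006  0.794]
xyz [ 0.0505  0.5516 -0.1004] rot [ 0.004 -0.006  0.794]
xyz [ 0.0505  0.5516 -0.1549] rot [ 0.004 -0.006  0.794]
```

Request:
arm_command(
  xyz=[
    [0,0.01,0.005],
    [0.003,0.03,0.01],
    [0.01,0.055,0.01],
    [0.018,0.085,0.01],
    [0.027,0.115,0.01],
    [0.036,0.145,0.01],
    [0.045,0.175,0.01],
    [0.054,0.205,0.01],
    [0.063,0.235,0],
    [0.072,0.265,-0.01],
    [0.081,0.295,-0.03],
    [0.09,0.325,-0.05],
    [0.1,0.35,-0.07],
    [0.107,0.37,-0.085],
    [0.112,0.382,-0.095],
    [0.112,0.383,-0.1],
    [0.112,0.383,-0.1],
    [0.112,0.383,-0.1],
  ],
  rot=[
    [0,0,0.01],
    [0,0,0.05],
    [0,0,0.1],
    [0,0,0.16],
    [0,0,0.22],
    [0,0,0.28],
    [0,0,0.34],
    [0,0,0.4],
    [0,0,0.46],
    [0,0,0.52],
    [0,0,0.58],
    [0,0,0.64],
    [0,0,0.7],
    [0,0,0.75],
    [0.004,-0.006,0.78],
    [0.004,-0.006,0.794],
    [0.004,-0.006,0.794],
    [0.004,-0.006,0.794],
  ],
)

```text
time: 22.0
ee_pos: [0.6615, 0.1033, 0.1209]
eef_rot: [0.538, 0.77, 0.196, -0.281]
ft_force: [1.5, -1.0, -1.2]
width: 0.0099
grip_force: 59.8
```

```bash
python3 - <<'E'
from h import *
s=r.read_state();print(s['time'],s['ft_force'],s['joint_positions'].round(2))
snap('scene');find(['pot_rim','pot'],'scene')
snap('top');find(['pot_rim','pot'],'top')
snap('wrist');find(['pot_rim','pot','dock_pad'],'wrist')
p=np.array([.5988,.273,.067]);_,Q=grasp_pose([0,0,0])
for b,z in ((.18,.12),(0,.12),(0,p[2])):
    t_=p-b*D; t_[2]=z; rel(t_,Q)
E
```

```text
22.0 [ 1.50416089 -1.01811876 -1.15024341] [ 0.6   0.91 -0.9   1.16 -0.01  1.49  0.23]
scene spot_point pot_rim 0.92 [0.6359 0.1619 0.1233] [253 237]
scene spot_point pot_rim 0.65 [0.3807 0.078  0.0842] [345 251]
scene spot_point pot_rim 0.61 [ 0.2754 -0.1506  0.0943] [404 201]
scene spot_point pot 0.86 [0.6474 0.1318 0.0404] [258 240]
scene spot_point pot 0.72 [ 0.2742 -0.1544 -0.0013] [399 216]
scene spot_point pot 0.63 [0.5774 0.3291 0.0057] [248 310]
top spot_point pot_rim 0.94 [0.6355 0.1607 0.1266] [263 167]
top spot_point pot_rim 0.91 [0.3783 0.0785 0.0839] [288 246]
top spot_point pot_rim 0.78 [ 0.2721 -0.1554  0.0881] [360 278]
top spot_point pot 0.93 [0.649  0.1346 0.0408] [274 170]
top spot_point pot 0.61 [0.3804 0.081  0.0016] [289 248]
wrist spot_point pot_rim 0.73 [0.3782 0.0755 0.0874] [ 17 165]
wrist spot_point pot_rim 0.57 [0.638  0.1599 0.1222] [311 154]
wrist spot_point pot 0.83 [0.6423 0.1372 0.0372] [308 216]
wrist spot_point dock_pad 0.84 [0.5764 0.335  0.012 ] [314  84]
xyz [-0.0012  0.0011 -0.0003] rot [-0.001 -0.    -0.001]
xyz [-0.0628  0.1703 -0.0003] rot [-0.001 -0.    -0.001]
xyz [-0.0628  0.1703 -0.0533] rot [-0.001 -0.    -0.001]
```

Request:
arm_command(
  xyz=[
    [-0.003,0.008,0],
    [-0.008,0.022,0],
    [-0.015,0.04,0],
    [-0.022,0.06,0],
    [-0.029,0.08,0],
    [-0.036,0.1,0],
    [-0.043,0.12,0],
    [-0.05,0.138,0],
    [-0.056,0.153,0],
    [-0.06,0.164,0],
    [-0.063,0.17,0],
    [-0.063,0.17,-0.008],
    [-0.063,0.17,-0.016],
    [-0.063,0.17,-0.023],
    [-0.063,0.17,-0.03],
    [-0.063,0.17,-0.036],
    [-0.063,0.17,-0.042],
    [-0.063,0.17,-0.047],
    [-0.063,0.17,-0.047],
  ],
  rot=[
    [0,0,0],
    [0,0,0],
    [0,0,0],
    [0,0,0],
    [0,0,0],
    [0,0,0],
    [0,0,0],
    [0,0,0],
    [0,0,0],
    [0,0,0],
    [0,0,0],
    [0,0,0],
    [0,0,0],
    [0,0,0],
    [0,0,0],
    [0,0,0],
    [0,0,0],
    [0,0,0],
    [0,0,0],
  ],
)

```text
time: 24.08
ee_pos: [0.5982, 0.2727, 0.0719]
eef_rot: [0.539, 0.77, 0.196, -0.281]
ft_force: [0.4, -0.4, -1.7]
width: 0.0102
grip_force: 59.9
```

```bash
python3 - <<'E'
from h import *
s=r.read_state();print(s['time'],s['ee_pos'],s['ft_force'],s['torque'])
snap('scene');find(['pot_rim','pot'],'scene')
snap('top');find(['pot_rim','pot'],'top')
snap('wrist');find(['pot_rim','pot'],'wrist')
E
```

```text
24.0833 [0.59824133 0.27267989 0.07191799] [ 0.38946755 -0.43148223 -1.73861816] [-8.02120010e-01 -4.26159126e-01 -5.48650516e-04]
scene spot_point pot_rim 0.74 [ 0.2741 -0.1515  0.0899] [404 202]
scene spot_point pot_rim 0.67 [0.5722 0.3328 0.0987] [245 300]
scene spot_point pot_rim 0.57 [0.3828 0.0774 0.084 ] [344 250]
scene spot_point pot 0.91 [0.5745 0.3254 0.0136] [249 308]
scene spot_point pot 0.67 [ 0.273  -0.1546  0.0011] [400 216]
scene spot_point pot 0.56 [0.3803 0.0814 0.001 ] [343 264]
top spot_point pot_rim 0.9 [0.3766 0.0799 0.085 ] [288 246]
top spot_point pot_rim 0.63 [ 0.2707 -0.1531  0.0889] [359 279]
top spot_point pot 0.97 [0.3806 0.0828 0.0032] [288 248]
top spot_point pot 0.56 [0.5758 0.3285 0.014 ] [219 193]
top spot_point pot 0.52 [ 0.2732 -0.1554  0.0014] [358 279]
wrist spot_point pot 0.91 [0.574  0.3304 0.0131] [311 187]
```

Request:
arm_command(
  xyz=[
    [0,0,-0.002],
    [0,0,-0.004],
    [0,0,-0.006],
    [0,0,-0.006],
  ],
  rot=[
    [0,0,0],
    [0,0,0],
    [0,0,0],
    [0,0,0],
  ],
)

```text
time: 24.87
ee_pos: [0.5986, 0.2727, 0.0666]
eef_rot: [0.539, 0.77, 0.196, -0.281]
ft_force: [-0.1, -0.2, -1.5]
width: 0.0101
grip_force: 59.9
```

```bash
python3 - <<'E'
from h import *
s=r.read_state();print(s['time'],s['ee_pos'],s['ft_force'],s['torque'])
snap('scene');find(['pot_rim','pot'],'scene')
snap('wrist');find(['pot_rim','pot'],'wrist')
E
```

```text
24.8667 [0.59856087 0.2727029  0.06660248] [-0.12254502 -0.18717408 -1.54929629] [-0.84742967 -0.44518472  0.04137024]
scene spot_point pot_rim 0.76 [0.3865 0.0803 0.0836] [343 251]
scene spot_point pot_rim 0.73 [ 0.276  -0.1547  0.0915] [404 201]
scene spot_point pot_rim 0.6 [0.5734 0.3328 0.0983] [244 300]
scene spot_point pot 0.79 [0.5751 0.3274 0.0107] [249 309]
scene spot_point pot 0.71 [0.3781 0.0809 0.0006] [344 264]
wrist spot_point pot 0.91 [0.5722 0.3331 0.0099] [310 183]
```

Request:
arm_command(
  xyz=[
    [0,0,-0.0015],
    [0,0,-0.0015],
    [0,0,-0.0015],
  ],
  rot=[
    [0,0,0],
    [0,0,0],
    [0,0,0],
  ],
)

```text
time: 25.42
ee_pos: [0.5986, 0.273, 0.0656]
eef_rot: [0.539, 0.77, 0.196, -0.281]
ft_force: [1.0, 0.5, 0.1]
width: 0.0102
grip_force: 59.9
```

Request:
arm_command(
  xyz=[
    [0,0,0],
    [0,0,0],
    [0,0,0],
    [0,0,0],
    [0,0,0],
    [0.002,-0.006,0.008],
    [0.006,-0.016,0.02],
    [0.01,-0.028,0.035],
    [0.015,-0.042,0.053],
    [0.02,-0.056,0.071],
    [0.026,-0.072,0.091],
    [0.033,-0.09,0.115],
    [0.04,-0.11,0.14],
    [0.04,-0.11,0.14],
  ],
  rot=[
    [0,0,0],
    [0,0,0],
    [0,0,0],
    [0,0,0],
    [0,0,0],
    [0,0,0],
    [0,0,0],
    [0,0,0],
    [0,0,0],
    [0,0,0],
    [0,0,0],
    [0,0,0],
    [0,0,0],
    [0,0,0],
  ],
  grip=0.4,
)

```text
time: 26.58
ee_pos: [0.6426, 0.1584, 0.2109]
eef_rot: [0.54, 0.769, 0.199, -0.277]
ft_force: [1.3, -1.2, 0.1]
width: 0.0347
grip_force: 0.0
```

```bash
python3 - <<'E'
from h import *
s=r.read_state();print(s['time'],s['ee_pos'],s['ft_force'],s['width'])
b=snap('scene');find(['pot_rim','pot','round_end_center','hex_end_center','square_end_center','holder','plug'],'scene')
c=snap('top');find(['pot_rim','pot'],'top')
a=snap('wrist');find(['pot_rim','pot','pot_grip','dock_pad'],'wrist')
cv2.imwrite('pics/s10.png',np.hstack([np.vstack([cv2.resize(b[220:360,150:350],(400,280)),cv2.resize(b[90:230,230:430],(400,280))]),cv2.resize(a[0:350,130:630],(400,560))])[:,:,::-1])
E
```

```text
26.5833 [0.64256941 0.15838837 0.21091338] [ 1.29869574 -1.231077    0.09755361] 0.03467017832431101
scene spot_point pot_rim 0.83 [0.5679 0.3311 0.0977] [247 301]
scene spot_point pot_rim 0.77 [0.3842 0.0789 0.0863] [344 250]
scene spot_point pot_rim 0.56 [ 0.2738 -0.151   0.0913] [404 202]
scene spot_point pot 0.88 [0.576  0.3333 0.0076] [248 311]
scene spot_point pot 0.88 [ 0.2734 -0.1522 -0.001 ] [399 217]
scene spot_point pot 0.65 [0.3792 0.0784 0.0023] [344 263]
scene spot_point round_end_center 0.51 [ 0.5131 -0.1409  0.0196] [331 192]
scene spot_point hex_end_center 0.53 [ 0.5069 -0.1675  0.0165] [336 187]
scene spot_point square_end_center 0.56 [ 0.5209 -0.253   0.015 ] [342 167]
scene spot_point square_end_center 0.35 [5.815e-01 3.337e-01 4.000e-04] [246 311]
scene spot_point holder 0.61 [ 0.4212  0.2763 -0.0015] [305 315]
scene spot_point holder 0.33 [0.6108 0.2469 0.2031] [242 252]
scene spot_point plug 0.59 [ 7.38e-01 -1.99e-01  3.00e-04] [280 161]
top spot_point pot_rim 0.66 [ 0.2702 -0.1542  0.0869] [359 279]
top spot_point pot_rim 0.65 [0.3777 0.0798 0.0852] [288 246]
top spot_point pot_rim 0.58 [0.5715 0.3338 0.0974] [212 188]
top spot_point pot 0.89 [0.5741 0.3334 0.0079] [218 193]
top spot_point pot 0.69 [ 0.2753 -0.1555  0.0003] [358 278]
top spot_point pot 0.67 [0.3793 0.0803 0.0012] [289 248]
wrist spot_point pot_rim 0.9 [0.574  0.3326 0.0968] [312 122]
wrist spot_point pot_rim 0.85 [0.3803 0.0787 0.0887] [ 70 252]
wrist spot_point pot 0.69 [0.5738 0.3316 0.0073] [312 158]
wrist spot_point pot 0.66 [0.3803 0.0813 0.0007] [120 265]
wrist spot_point pot_grip 0.83 [0.6071 0.2386 0.0803] [311 196]
wrist spot_point dock_pad 0.48 [ 0.5819  0.334  -0.0015] [318 162]
```

View pics/s10.png

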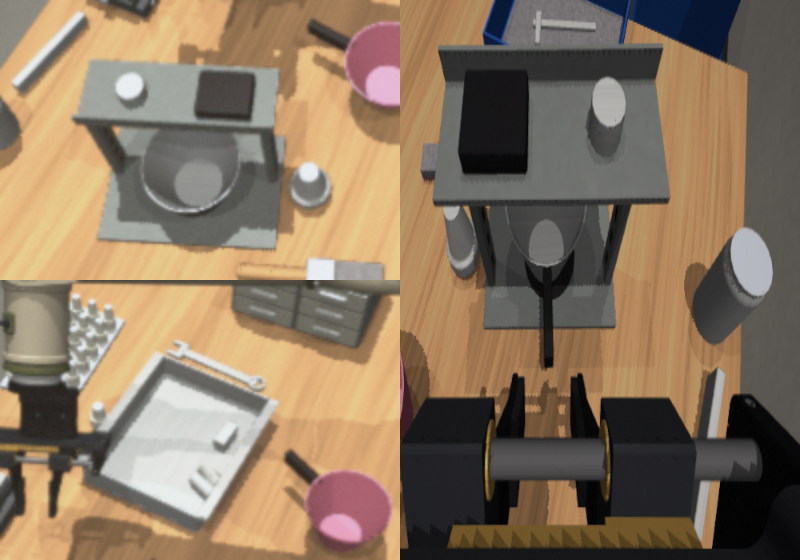

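The pot stands empty and upright on the pad at crop px (190,170), with its handle out at the open front. The three bar ends lie in the tray at about (205,480) and (227,435), the bystanders I can see are in place, and the gripper is clear.

```bash
python3 -c "
from bench import r
print(r.close_job())"
```

```text
the job is handed in; nothing more can be done
None
```

The job is handed in: all three bar ends are in the tray, and the empty pot stands upright on its pad under the shelf, handle out at the open front, after about 27 s of robot time.

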